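# Stack a fastener tote end for end on a garage welding bench

## Robot

A 7-joint arm with a two-finger parallel gripper is mounted at the origin on the work surface. World frame = base frame: x ahead of the robot, y to its left, z up, the work surface at z = 0. Lengths are in m, angles in rad, forces in N, time in s.
With the tool pointing down it reaches from about 0.375 to 0.925 m from the base axis. Payload 3.1 kg.
Tool frame: the origin (TCP) lies between the finger pads; the fingertips stand 8 mm ahead of it and the grasp point (between the pads) lies 11 mm behind it; z points along the fingers, y is the line along which they close (so a half turn about z gives the same grasp; the last joint's range is limited). The gripper opens to 85 mm and grips with 20 to 120 N. Pads are 22 mm wide; open, the fingers measure 114 mm over their backs; the gripper's body (76 mm by 85 mm) begins 54 mm behind the grasp point. The pads swing forward as they close: fully open they stand 13 mm farther back than shut.
Start: joints at [-0.098, 0.383, 0.044, 1.598, -0.018, 1.161, -0.05], TCP at [0.65, 0, 0.239] pointing down, gripper open.
Joint ranges: [-2.61, 2.61], [-0.41, 2.15], [-1.48, 1.57], [0, 2.5], [-1.57, 4.71], [0.05, 1.97], [-2.85, 2.85]. Speed limits (rad/s): [2.79, 2.79, 3.14, 3.14, 3.14, 3.14, 3.14].

## Interface

Orientations are given as a unit quaternion [x, y, z, w].
In Python, from bench import bot gives the robot as it stands.
- The arm moves only by the tool drive_tool, never from a script. Its argument "targets" is text: rows parted by semicolons, each of 4 numbers parted by spaces: the shift along the tool's x, y, z in m, then the turn about the tool's z in degrees. A call has 1 to 20 rows; each row shifts and turns the commanded pose from where the row before left it, along the tool's axes as they then stand; what a row does not reach is not made up. A row lasts 1/12 s, in which the tool goes at most 41.7 mm and 7.16 degrees, less where a joint would pass 70% of its speed; a pose out of reach is approached as far as the arm can. A call with a gripper value outside its range is refused whole. "claw" is the closure, from -1 (fully open) to 1 (shut), so that 0 is half open, set as the call begins (left out, the last holds). The fingers move at their own pace and stop on an object; "force" is the grip in N (left out, the last holds). Time passes only in rows, so rows that do not move let the fingers close. It gives the time, the measured TCP pose, the force, the opening and the grip force at its end, in the units of the state.
- bot.get_obs(): the state, without advancing time (a new reading comes with each control period).
- bot.snapshot(name): name is "scene" or "side" or "wrist"; returns (picture, depth): 400x640x3 uint8, red, green, blue; 400x640 float32, m along the optical axis (not along the pixel's ray), 0 where there is no reading.
- bot.get_calibration(name): a dict with "vfov" (degrees; the focal length in pixels is half the picture's height over the tangent of half this angle, whatever the lens; pixels are square), "cx", "cy" (the principal point, pixels), "rvec" (rotation vector, rad) and "tvec" (3), from world to camera coordinates, as OpenCV has them; the wrist camera has in their place "mount" (4x4, takes a point from camera to tool coordinates, whose origin is the TCP and whose axes are the flange's). Camera axes: x right, y down, z forward; pixel columns grow to the right and rows downward; lengths in m; the calibration is good to about 2 mm. The wrist camera is an equidistant fisheye: a pixel r from the principal point sees the ray r / f radians off the axis. A picture is of the moment at which its call begins: read the wrist's pose just before it. get_calibration takes no time and is no camera call.
- bot.sign_off(): hands the job in; it is judged then, once.
The state is a dict: "clock": time; "joint_pos": joint angles; "dq": joint speeds; "joint_torque": joint torques, N m; "eef_pos": TCP position; "tcp_rot": TCP orientation; "wrist_force": force on the tool from outside, world axes, zero at the start; "ft_torque": the same for the moment, N m; "width": finger opening in m; "grasp_force": force on a finger pad.
Only numpy, scipy, OpenCV 4.12 (cv2) and the standard library are available. Lean on these libraries where they do the work, as an engineer would, in place of code of your own. Each camera call takes 0.05 s, during which the arm holds its last target. There are 200 camera calls.

## Task

Stack the empty orange tote on the blue tote of washers, turned end for end so that the orange tote's black end is over the blue tote's coloured end: it must stand level on the posts, inside the blue rim, instead of nesting down onto the washers. Leave the blue and green totes standing where they are, and let go of the orange one.

Things in the scene. Friction and masses are not known exactly. Their poses are not given: they have to be found in the camera images.
- orange_center (a point): Centre, half-way up, of the empty orange tote: 150 long (x) x 64 wide (y) x 70 mm high, 0.18 kg. The top 39 mm is an open band with 3 mm walls, to be gripped across the 64 mm at mid-length; the body below is narrower (132 x 46). The +x end is black for 33 mm and holds one orange middle post; the coloured end holds two corner posts. It starts pointing roughly the same way as the blue tote.
- orange_dark_end (a point): Middle of the outer face of the orange tote's black end: 75 mm along +x from its centre, 35 mm above its underside; same axes as the tote.
- blue_center (a point): Centre, half-way up, of the blue tote with washers: same mould, +x to its black end, 0.6 kg, loose on the bench. Post tops are 10 mm below the rim. A tote put on it with black ends opposite stands on the posts 60 mm above it, its foot inside the rim with 6 mm play each way (bevelled: slides in from about 9 mm off). With black ends together it sinks to 39 mm above.
- green_center (a point): Centre, half-way up, of the green tote with brass bolts: same mould, +x to its black end, 0.6 kg. A bystander, not to be disturbed.
Things that resemble listed ones, but are neither listed nor needed, are in the scene too. Several things look just like the part that bears orange_center: the one meant starts nearest to the robot's base.

How it is judged:
At the end, for the whole second after the job is handed in: Orange tote let go on the blue posts: centre within 15 mm sideways of the blue centre and 54 to 66 mm above it, black end over the blue coloured end, aligned within 10 degrees, both level within 4 degrees; blue within 50 mm and green within 30 mm of their starts (horizontal distance between orange_center and blue_center below 0.015 m and z of orange_center in the frame of blue_center between 0.054 and 0.066 m and x of orange_dark_end in the frame of blue_center below -0.055 m and angle between the x axis of orange_center and the x axis of blue_center, either way round below 0.175 rad and angle between each of orange_center, blue_center's own z axis and vertical below 0.07 rad and distance of blue_center from where it was at the start of the episode below 0.05 m and distance of green_center from where it was at the start of the episode below 0.03 m); the robot touches nothing.
It fails at once if the green tote is moved by more than 30 mm (distance of green_center from where it was at the start of the episode above 0.03 m).
It fails at once if the blue tote is tipped over by more than 25 degrees (angle between blue_center's own z axis and vertical above 0.44 rad).
It also fails if it takes over 42 s, if anything falls off the work surface, if the arm or the gripper's body presses on something with over 40 N, if the wrist force passes 120 N, or if a joint passes its speed limit or range.

## Working session

There is one attempt and no reset: what is moved stays moved. The work goes in short steps, Python scripts to look and compute and a tool call to move; the robot and the scene stay as the last step left them, time stands still between calls to the robot, and variables do not carry over. Pictures are saved under pics/ and viewed, at most 10 in all, crops included, and the job is handed in when it is done.

Besides the shell and the picture viewer there is one more tool, called as name(argument=value, ...) on one line, values as JSON. drive_tool: Moves the arm, as the interface text tells. Its arguments: {"type":"object","properties":{"targets":{"type":"string"},"claw":{"type":"number"},"force":{"type":"number"}},"required":["targets"]}

```bash
mkdir -p pics; cat > h.py <<'E'
import numpy as np, cv2
from bench import bot
from scipy.spatial.transform import Rotation as R
def cloud(name):
    o=bot.get_obs(); im,d=bot.snapshot(name); c=bot.get_calibration(name)
    h,w=d.shape; f=h/2/np.tan(np.radians(c['vfov'])/2)
    u,v=np.meshgrid(np.arange(w),np.arange(h)); x=(u-c['cx'])/f; y=(v-c['cy'])/f
    if 'mount' in c:
        r=np.hypot(x,y)+1e-9; s=np.tan(np.minimum(r,1.5))/r; x=x*s;y=y*s
    P=np.stack([x*d,y*d,d],-1)
    if 'mount' in c:
        M=np.array(c['mount']); P=P@M[:3,:3].T+M[:3,3]
        P=P@R.from_quat(o['tcp_rot']).as_matrix().T+np.array(o['eef_pos'])
    else:
        P=(P-np.array(c['tvec']).ravel())@cv2.Rodrigues(np.array(c['rvec']))[0]
    P[d<=0]=np.nan
    return im,P
def save(n,im): cv2.imwrite('pics/'+n,im[...,::-1])
E
python3 - <<'E'
from h import *
for n in ('scene','wrist'):
    im,P=cloud(n); save(n+'0.png',im); np.savez(n+'0.npz',im=im,P=P)
print(bot.get_obs())
E
```

```text
{'clock': 0.1, 'joint_pos': array([-0.09778165,  0.38375751,  0.04387789,  1.59939407, -0.01790107,
        1.16122333, -0.04991428]), 'dq': array([ 0.00018371,  0.00037398,  0.00081195, -0.00269549,  0.00142929,
        0.00056342,  0.00137619]), 'joint_torque': array([ 2.75694918e-03, -4.34731865e+01,  1.02928251e+00, -2.50458258e+01,
        1.08449228e-02,  5.45091054e-03, -1.99926194e-05]), 'eef_pos': array([ 6.49170402e-01, -3.68753053e-05,  2.38021261e-01]), 'tcp_rot': array([ 0.70710313,  0.70710942, -0.00089262, -0.00079392]), 'wrist_force': array([ 0.77370337, -0.91574712, -0.27707087]), 'ft_torque': array([-0.0056149 , -0.0480059 ,  0.00111999]), 'grasp_force': 0.0, 'width': 0.08543096219052153}
```

View pics/scene0.png

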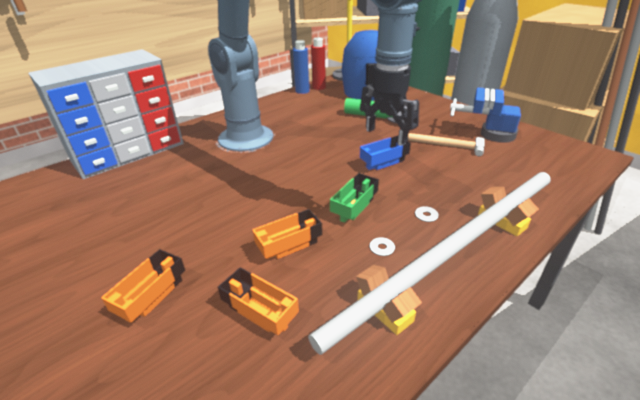

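View pics/wrist0.png

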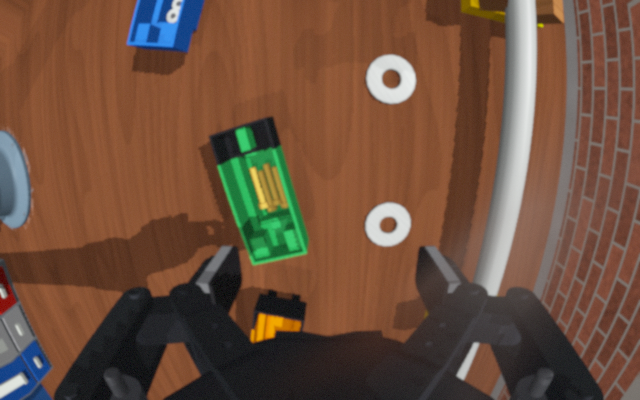

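The scene view shows three orange totes at about (287,235), (145,287) and (260,300), green at (354,197), and blue at (380,152). In the wrist view green is at (260,190), blue at (165,20) and an orange black end at (278,310). Next I fit the rims.

```bash
cat >> h.py <<'E'
def totes(im,P,lo=0.05,hi=0.085,ext=(0.2,1.0,-0.7,0.5)):
    """rasterise the points in a height band, fit rectangles; returns centre, size, black-end direction"""
    hsv=cv2.cvtColor(im,cv2.COLOR_RGB2HSV)
    m=(P[...,2]>lo)&(P[...,2]<hi)&(P[...,0]>ext[0])&(P[...,0]<ext[1])&(P[...,1]>ext[2])&(P[...,1]<ext[3])
    p=P[m]; c=hsv[m]; g=np.zeros((400,600),np.uint8)
    ij=((p[:,:2]-[ext[0],ext[2]])/0.002).astype(int); g=np.zeros((401,601),np.uint8); g[ij[:,0],ij[:,1]]=1
    n,lab=cv2.connectedComponents(cv2.dilate(g,np.ones((7,7))))
    L=lab[ij[:,0],ij[:,1]]
    for k in range(1,n):
        q=p[L==k]; cc=c[L==k]
        if len(q)<60: continue
        (cx,cy),(a,b),t=cv2.minAreaRect(q[:,:2].astype(np.float32))
        if b>a: a,b,t=b,a,t+90
        col=(cc[:,1]>110)&(cc[:,2]>70); dk=cc[:,2]<60
        if dk.sum()<5 or col.sum()<5: continue
        d=np.array([np.cos(np.radians(t)),np.sin(np.radians(t))])
        if (q[dk][:,:2].mean(0)-q[col][:,:2].mean(0))@d<0: t+=180
        t=(t+180)%360-180
        print('hue',np.median(cc[col,0]),'c',round(cx,4),round(cy,4),'size',round(a,3),round(b,3),'yaw',round(t,1),'ztop',np.round(np.percentile(q[:,2],[50,90,98]),3),len(q))
E
python3 - <<'E'
from h import *
for n in ('scene','wrist'):
    z=np.load(n+'0.npz'); print(n); totes(z['im'],z['P'])
im,P=cloud('side'); save('side0.png',im); print('side'); totes(im,P)
E
```

```text
scene
hue 111.0 c 0.4701 0.2257 size 0.154 0.07 yaw 77.6 ztop [0.061 0.069 0.071] 529
hue 66.0 c 0.5747 -0.0165 size 0.154 0.067 yaw 105.0 ztop [0.061 0.07  0.071] 692
hue 13.0 c 0.5735 -0.2405 size 0.152 0.068 yaw 79.3 ztop [0.061 0.069 0.071] 1097
wrist
hue 70.0 c 0.575 -0.0155 size 0.151 0.066 yaw 104.4 ztop [0.061 0.069 0.07 ] 3452
hue 17.0 c 0.5811 -0.1986 size 0.07 0.064 yaw 78.7 ztop [0.062 0.069 0.07 ] 788
side
hue 110.0 c 0.47 0.2254 size 0.158 0.065 yaw 77.1 ztop [0.062 0.07  0.071] 338
hue 12.0 c 0.4991 -0.5539 size 0.151 0.066 yaw 111.7 ztop [0.062 0.071 0.072] 1590
hue 67.0 c 0.5741 -0.0176 size 0.157 0.066 yaw 104.9 ztop [0.062 0.07  0.072] 595
hue 13.0 c 0.5735 -0.2411 size 0.155 0.065 yaw 78.7 ztop [0.062 0.071 0.072] 615
hue 12.0 c 0.6903 -0.4062 size 0.152 0.067 yaw -165.9 ztop [0.062 0.07  0.072] 1224
```

View pics/side0.png

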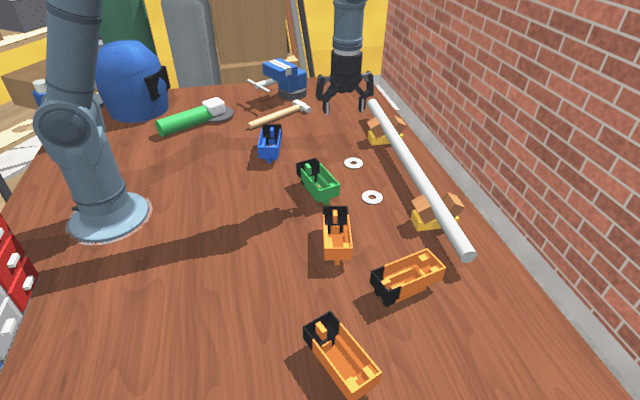

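The side view shows the same layout, with the nearest orange tote at (337,235). Both views agree within about 1 mm:

| Tote | x (m) | y (m) | Yaw (deg) | Rim height (m) |
|---|---|---|---|---|
| Orange (0.62 m from base) | 0.5735 | -0.241 | 79 | 0.07 |
| Blue | 0.470 | 0.2255 | 77.4 | 0.07 |

Now I move over the orange tote.

drive_tool(targets="-0.03 -0.01 0 0;-0.03 -0.01 0 0;-0.03 -0.01 0 0;-0.03 -0.01 0 0;-0.03 -0.01 0 0;-0.03 -0.01 0 0;-0.03 -0.01 0 0;-0.03 -0.006 0 0;0 0 0 5.5;0 0 0 5.5;0 0 0.03 0;0 0 0.03 0;0 0 0.03 0;0 0 0 0;0 0 0 0;0 0 0 0;0 0 0 0", claw=-1, force=40)

```text
clock: 1.57
eef_pos: [0.5758, -0.2408, 0.1519]
tcp_rot: [0.772, 0.636, 0.001, 0.002]
wrist_force: [-0.2, 0.5, -0.2]
width: 0.0851
grasp_force: 0.0
```

```bash
python3 - <<'E'
from h import *
im,P=cloud('wrist'); save('w1.png',im); totes(im,P)
o=bot.get_obs(); p=o['eef_pos']; print(p, o['joint_pos'])
M=R.from_quat(o['tcp_rot']).as_matrix()
print('tool y yaw',np.degrees(np.arctan2(M[1,1],M[0,1])),'z',M[:,2],'to orange in tool',M.T@(np.array([.5735,-.241,.04])-p))
E
```

```text
hue 18.0 c 0.5732 -0.2401 size 0.15 0.065 yaw 78.8 ztop [0.063 0.069 0.07 ] 5275
[ 0.57582574 -0.24077999  0.15196247] [ 0.19391536  0.4217437   0.16956745  1.74788862 -0.08375479  0.9741953
  0.20355966]
tool y yaw -11.007287773798538 z [ 0.00451257 -0.00150774 -0.99998868] to orange in tool [-0.00059079 -0.00276909  0.11195104]
```

View pics/w1.png

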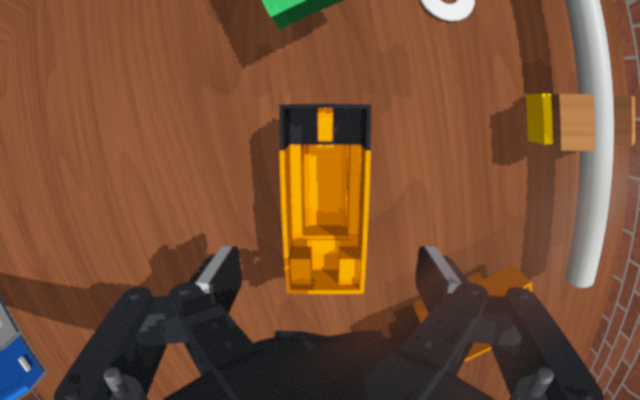

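The tote is centred under the camera (about 325,200), aligned with the tool, black end up. The re-measure agrees with the first one. I descend and grip.

drive_tool(targets="0 -0.003 0.028 0;0 0 0.028 0;0 0 0.028 0;0 0 0.028 0;0 0 0 0;0 0 0 0;0 0 0 0")

```text
clock: 2.2
eef_pos: [0.573, -0.2402, 0.0397]
tcp_rot: [0.772, 0.636, 0.001, 0.002]
wrist_force: [0.1, -0.2, -0.2]
width: 0.0853
grasp_force: 0.0
```

drive_tool(targets="0 0 0 0;0 0 0 0;0 0 0 0;0 0 0 0;0 0 0 0;0 0 0 0;0 0 0 0;0 0 0 0;0 0 0 0", claw=1, force=40)

```text
clock: 2.95
eef_pos: [0.5735, -0.2404, 0.0402]
tcp_rot: [0.772, 0.636, 0.001, 0.002]
wrist_force: [-0.6, 0.0, 6.8]
width: 0.0634
grasp_force: 45.2
```

drive_tool(targets="0 0 -0.015 0;0 0 -0.03 0;0 0 -0.03 0;0 0 -0.03 0;0 0 -0.03 0;0 0 -0.015 0;0 0 0 0;0 0 0 0")

```text
clock: 3.62
eef_pos: [0.5713, -0.2395, 0.188]
tcp_rot: [0.772, 0.636, 0.001, 0.001]
wrist_force: [1.1, -0.4, -3.6]
width: 0.0637
grasp_force: 45.0
```

drive_tool(targets="0.015 -0.0065 0 0;0.025 -0.011 0 0;0.025 -0.011 0 0;0.025 -0.011 0 0;0.025 -0.011 0 0;0.025 -0.011 0 0;0.025 -0.011 0 0;0.025 -0.011 0 0;0.025 -0.011 0 0;0.025 -0.011 0 0;0.025 -0.011 0 0;0.025 -0.011 0 0;0.025 -0.011 0 0;0.025 -0.011 0 0;0.025 -0.011 0 0;0.025 -0.011 0 0;0.025 -0.011 0 0;0.022 -0.008 0 0;0 0 0 0;0 0 0 0")

```text
clock: 5.28
eef_pos: [0.4649, 0.2271, 0.1848]
tcp_rot: [0.77, 0.638, -0.002, -0.001]
wrist_force: [-1.1, -0.7, -2.0]
width: 0.0636
grasp_force: 44.9
```

drive_tool(targets="0 0 0 -4;0 0 0 -7;0 0 0 -7;0 0 0 -7;0 0 0 -7;0 0 0 -7;0 0 0 -7;0 0 0 -7;0 0 0 -7;0 0 0 -7;0 0 0 -7;0 0 0 -7;0 0 0 -7;0 0 0 -4;0 0 0 0;0 0 0 0")

```text
clock: 6.62
eef_pos: [0.467, 0.2238, 0.1859]
tcp_rot: [0.081, 0.997, -0.001, -0.001]
wrist_force: [-0.1, 0.3, -1.7]
width: 0.0633
grasp_force: 44.9
```

drive_tool(targets="0 0 0 -4;0 0 0 -7;0 0 0 -7;0 0 0 -7;0 0 0 -7;0 0 0 -7;0 0 0 -7;0 0 0 -7;0 0 0 -7;0 0 0 -7;0 0 0 -7;0 0 0 -7;0 0 0 -6;0 0 0 0;0 0 0 0;0 0 0 0")

```text
clock: 7.95
eef_pos: [0.4674, 0.2253, 0.1869]
tcp_rot: [-0.628, 0.778, 0.0, -0.0]
wrist_force: [-0.2, -0.3, -2.4]
width: 0.0635
grasp_force: 44.9
```

```bash
python3 - <<'E'
from h import *
im,P=cloud('scene'); save('s2.png',cv2.resize(im[90:260,260:520],None,fx=3,fy=3)); totes(im,P); print('held'); totes(im,P,.2,.23)
im,P=cloud('side'); print('side'); totes(im,P); print('held'); totes(im,P,.2,.23)
im,P=cloud('wrist'); save('w2.png',im); print('wrist'); totes(im,P); totes(im,P,.2,.23)
o=bot.get_obs(); p=o['eef_pos']; print(p, o['joint_pos'])
M=R.from_quat(o['tcp_rot']).as_matrix()
print('tool x yaw',np.degrees(np.arctan2(M[1,0],M[0,0])),'z',M[:,2])
print('to blue in tool',M.T@(np.array([.470,.2255,.1])-p))
E
```

```text
hue 111.0 c 0.4703 0.2273 size 0.155 0.072 yaw 77.9 ztop [0.061 0.069 0.071] 602
hue 66.0 c 0.5748 -0.0164 size 0.154 0.067 yaw 104.4 ztop [0.061 0.07  0.071] 706
held
hue 12.0 c 0.471 0.2196 size 0.154 0.105 yaw -89.1 ztop [0.21  0.218 0.227] 568
side
hue 110.0 c 0.4701 0.2246 size 0.16 0.064 yaw 77.5 ztop [0.062 0.07  0.072] 335
hue 12.0 c 0.4991 -0.5542 size 0.152 0.066 yaw 111.4 ztop [0.062 0.071 0.072] 1604
hue 67.0 c 0.5753 -0.0181 size 0.154 0.067 yaw 104.4 ztop [0.062 0.07  0.071] 600
hue 12.0 c 0.6898 -0.4065 size 0.152 0.066 yaw -165.7 ztop [0.062 0.07  0.072] 1223
held
hue 12.0 c 0.4643 0.2227 size 0.161 0.099 yaw -113.7 ztop [0.21  0.219 0.228] 385
wrist
hue 70.0 c 0.5642 0.0245 size 0.07 0.065 yaw 104.3 ztop [0.062 0.069 0.07 ] 1646
hue 16.0 c 0.4633 0.2071 size 0.12 0.114 yaw -12.0 ztop [0.215 0.218 0.228] 13432
[0.46740918 0.22576223 0.18719716] [-0.09634564  0.23055487 -0.4815765   1.94079185  0.12625425  0.99950159
  2.29508844]
tool x yaw -102.08722587362602 z [-9.68696271e-05 -1.56103534e-04 -9.99999983e-01]
to blue in tool [-0.00030119 -0.0025937   0.08719695]
```

View pics/s2.png

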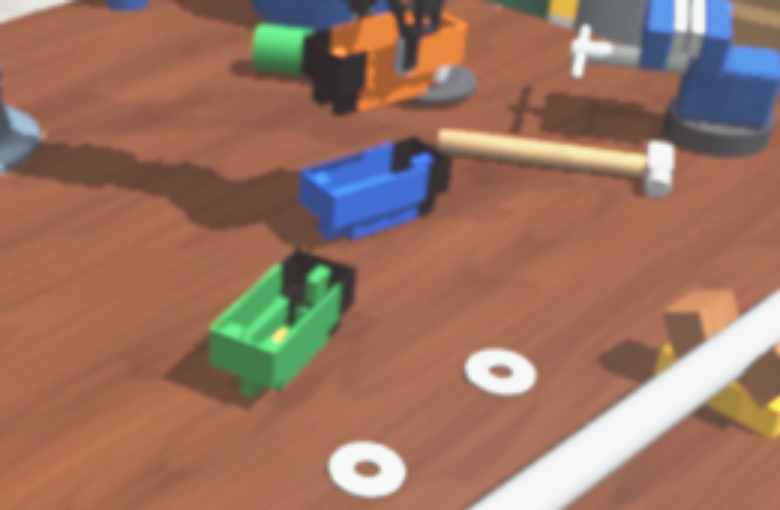

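View pics/w2.png

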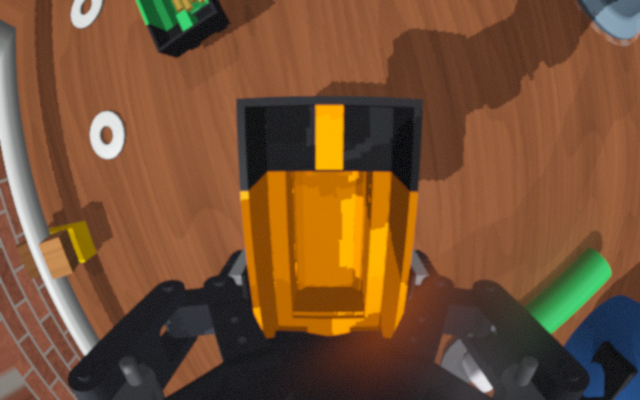

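The scene crop shows orange held above blue, with its black end (345,75) over blue's coloured end (310,195). Wrist view: held tote straight in the fingers, black face at row ~100. I check its offset and pitch in the tool frame.

```bash
python3 - <<'E'
from h import *
for n in ('wrist','side','scene'):
    im,P=cloud(n); o=bot.get_obs(); M=R.from_quat(o['tcp_rot']).as_matrix()
    Q=(P-o['eef_pos'])@M
    h=cv2.cvtColor(im,cv2.COLOR_RGB2HSV)
    nr=(np.abs(Q[...,0])<.09)&(np.abs(Q[...,1])<.034)&(Q[...,2]<-.015)&(Q[...,2]>-.045)
    og=nr&(h[...,0]<25)&(h[...,1]>130)&(h[...,2]>60); dk=nr&(h[...,2]<60)&(Q[...,0]>.035)
    print(n,'orange x',np.percentile(Q[og][:,0],[1,99]),'dark x max',np.percentile(Q[dk][:,0],[98,99.5]) if dk.sum() else 0)
    for a,b in ((-.075,-.04),(-.04,-.02),(.02,.04),(.045,.075)):
        s=nr&(Q[...,0]>a)&(Q[...,0]<b)&(og|dk)
        if s.sum()>20: print(a,'rim z',np.percentile(Q[s][:,2],[2,10]))
E
```

```text
wrist orange x [-0.02853677  0.07223321] dark x max [0.07498725 0.07517175]
-0.04 rim z [-0.02788312 -0.0261456 ]
0.02 rim z [-0.02998837 -0.02940746]
0.045 rim z [-0.03001032 -0.02943414]
side orange x [-0.07310426  0.05504682] dark x max [0.08060957 0.08077557]
-0.075 rim z [-0.03141341 -0.02839129]
0.045 rim z [-0.03114327 -0.03069035]
scene orange x [-0.07295253  0.07384104] dark x max [0.07790631 0.07866991]
-0.075 rim z [-0.03029747 -0.02922636]
-0.04 rim z [-0.02819547 -0.02675885]
0.02 rim z [-0.03023625 -0.02954198]
0.045 rim z [-0.02982255 -0.02894994]
```

The held tote is centred on the tool within about 1 mm and is level. I lower it.

drive_tool(targets="0 -0.0025 0 0;0 0 0.015 0;0 0 0.02 0;0 0 0.02 0;0 0 0.01 0;0 0 0 0;0 0 0 0;0 0 0 0;0 0 0 0")

```text
clock: 9.0
eef_pos: [0.4711, 0.2261, 0.1237]
tcp_rot: [-0.629, 0.777, -0.0, 0.001]
wrist_force: [0.6, 0.4, -1.5]
width: 0.0632
grasp_force: 44.9
```

drive_tool(targets="0 0 0.004 0;0 0 0.004 0;0 0 0.004 0;0 0 0.004 0;0 0 0.004 0;0 0 0.001 0;0 0 0 0;0 0 0 0;0 0 0 0")

```text
clock: 9.75
eef_pos: [0.47, 0.2255, 0.1014]
tcp_rot: [-0.629, 0.777, 0.0, 0.0]
wrist_force: [0.6, -0.2, -2.1]
width: 0.0636
grasp_force: 45.0
```

Nearly in contact, so I ease it down to touch, and then release.

drive_tool(targets="0 0 0.001 0;0 0 0.001 0;0 0 0 0;0 0 0 0;0 0 0 0")

```text
clock: 10.17
eef_pos: [0.4702, 0.2256, 0.1]
tcp_rot: [-0.629, 0.777, -0.0, 0.0]
wrist_force: [-1.8, -1.2, 5.6]
width: 0.0636
grasp_force: 45.6
```

```bash
python3 - <<'E'
from h import *
im,P=cloud('scene'); save('s3.png',cv2.resize(im[100:200,320:450],None,fx=5,fy=5))
E
```

```text
(no output)
```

View pics/s3.png

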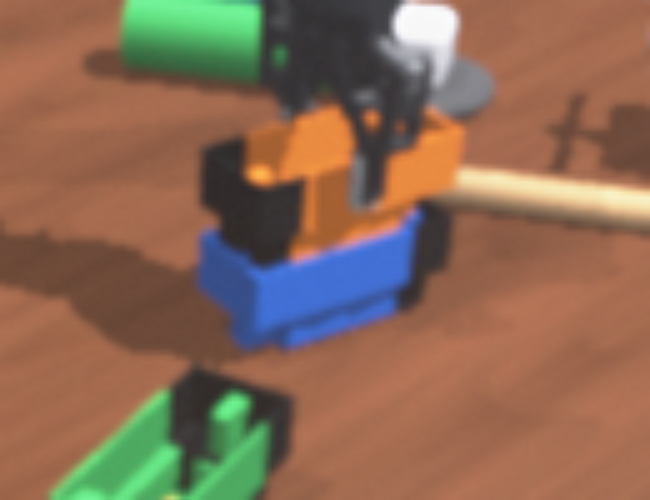

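The force has risen to +5.6 N. The crop shows orange's foot inside the blue rim (~320,260), black end over the coloured end, level. I release and retreat.

drive_tool(targets="0 0 0 0;0 0 0 0;0 0 0 0;0 0 0 0;0 0 0 0;0 0 0 0;0 0 0 0;0 0 0 0", claw=-1)

```text
clock: 10.88
eef_pos: [0.4699, 0.2254, 0.0992]
tcp_rot: [-0.629, 0.777, 0.0, -0.0]
wrist_force: [1.0, -0.6, -0.0]
width: 0.0854
grasp_force: 0.0
```

drive_tool(targets="0 0 -0.01 0;0 0 -0.015 0;0 0 -0.025 0;0 0 -0.03 0;0 0 -0.03 0;0 0 -0.03 0;0 0 0 0;0 0 0 0;0 0 0 0;0 0 0 0")

```text
clock: 11.72
eef_pos: [0.4689, 0.2247, 0.238]
tcp_rot: [-0.629, 0.777, 0.0, -0.001]
wrist_force: [-0.5, -0.1, -0.1]
width: 0.085
grasp_force: 0.0
```

```bash
python3 - <<'E'
from h import *
for n in ('scene','side','wrist'):
    im,P=cloud(n); print(n); totes(im,P,.04,.068); totes(im,P,.11,.14)
    if n=='scene': save('s4.png',cv2.resize(im[90:220,300:460],None,fx=4,fy=4))
E
```

```text
scene
hue 111.0 c 0.4716 0.2254 size 0.154 0.068 yaw 76.4 ztop [0.056 0.066 0.067] 444
hue 66.0 c 0.5746 -0.0168 size 0.154 0.067 yaw 105.0 ztop [0.056 0.065 0.067] 781
hue 13.0 c 0.4695 0.2235 size 0.154 0.071 yaw -102.4 ztop [0.121 0.129 0.131] 638
side
hue 12.0 c 0.4991 -0.5545 size 0.151 0.065 yaw 111.8 ztop [0.057 0.065 0.067] 1547
hue 67.0 c 0.5752 -0.0169 size 0.156 0.067 yaw 104.4 ztop [0.055 0.065 0.067] 672
hue 12.0 c 0.6899 -0.4069 size 0.152 0.066 yaw -166.5 ztop [0.056 0.065 0.067] 1300
hue 12.0 c 0.4694 0.2212 size 0.16 0.065 yaw -102.3 ztop [0.122 0.13  0.131] 371
wrist
hue 70.0 c 0.5667 0.0134 size 0.093 0.066 yaw 104.0 ztop [0.057 0.066 0.068] 1343
hue 19.0 c 0.4696 0.2256 size 0.151 0.064 yaw -102.3 ztop [0.124 0.13  0.13 ] 4410
```

View pics/s4.png

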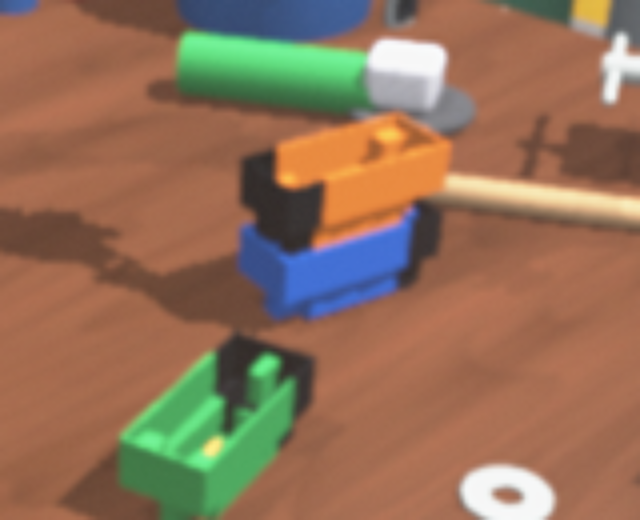

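The orange rim is at 0.130 m (+60 mm over blue), level and centred within a few mm. The crop shows it standing on blue with its black end at (280,200) over blue's coloured end, and the gripper clear.

```bash
python3 -c "
from bench import bot
print(bot.sign_off())"
```

```text
the job is handed in; nothing more can be done
None
```

The orange tote stands level on the blue tote's posts, turned end for end (rim 60 mm above blue's, centre within about 5 mm) and let go; blue and green stayed put within measurement error, and the job is handed in, though the sign-off gave no verdict.

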